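# Switch off the site power box and hold its sprung cover just under balance

### The arm

A 7-joint arm with a two-finger parallel gripper is mounted at the origin on the work surface. World frame = base frame: x ahead of the robot, y to its left, z up, the work surface at z = 0. Lengths are in m, angles in rad, forces in N, time in s.
With the tool pointing down it reaches from about 0.425 to 0.95 m from the base axis. Payload 4.7 kg.
Tool frame: the origin (TCP) lies at the very end of the fingers, on their centre line; the grasp point (between the pads) lies 19 mm behind it; z points along the fingers, y is the direction in which the jaws open and shut (so a half turn about z gives the same grasp; the last joint's range is limited). The gripper opens to 87 mm and grips with 3 to 60 N. Pads are 19 mm wide; open, the fingers measure 117 mm over their backs; the gripper's body (75 mm by 190 mm) begins 51 mm behind the grasp point.
Start: joints at [-1.163, 0.469, -0.049, 1.532, 0.024, 1.141, -0.082], TCP at [0.286, 0.612, 0.223] pointing down, gripper open.
Joint ranges: [-2.59, 2.59], [-0.33, 1.99], [-1.39, 1.29], [0.1, 2.45], [-1.04, 4.18], [0.21, 1.99], [-2.66, 2.66]. Speed limits (rad/s): [2.57, 2.57, 3.14, 3.14, 3.14, 3.14, 3.14].

### API

Orientations are given as a 3x3 rotation matrix whose columns are the frame's x, y, z axes.
In Python, from cell import ctrl gives the robot as it stands.
- The arm moves only by the tool move_arm, never from a script. Its argument "rows" is a list of rows, each an object of numbers: "hand": the finger opening in cm, from 0 to 8.7; "dx", "dy", "dz": the shift along the tool's x, y, z in cm; "spin": the turn about the tool's z in rad. A call has 1 to 5 rows; each row shifts and turns the pose as measured when the row begins, along the tool's axes as they then stand; what a row does not reach is not made up. A row lasts 1/12 s, in which the tool goes at most 41.7 mm and 7.16 degrees, less where a joint would pass 70% of its speed; a pose out of reach is approached as far as the arm can. A call with a gripper value outside its range is refused whole. The fingers move at their own pace and stop on an object; "force" is the grip in N (left out, the last holds). Time passes only in rows, so rows that do not move let the fingers close. It gives the time, the measured TCP pose, the force and the opening at its end, in the units of the state.
- ctrl.read_state(): the state, without advancing time (a new reading comes with each control period).
- ctrl.snapshot(name): name is "scene" or "top" or "wrist"; returns a dict with "frame" (420x560x3 uint8, red, green, blue), "z_map" (420x560 float32, m along the optical axis (not along the pixel's ray), 0 where there is no reading), "fx", "fy", "cx", "cy" (pixels), "T" (4x4, takes a point from camera to world coordinates). Camera axes: x right, y up, looking along -z (the intrinsics and any distortion apply to the point x, -y, -z); pixel columns grow to the right and rows downward; lengths in m; the calibration is good to about 2 mm. A picture is of the moment at which its call begins.
- ctrl.finish_job(): hands the job in, once; it reports no verdict.
The state is a dict: "time": time; "joint_positions": joint angles; "joint_vel": joint speeds; "joint_efforts": joint torques, N m; "ee_pos": TCP position; "orientation": TCP orientation; "wrist_force": force on the tool from outside, world axes, zero at the start; "moment": the same for the moment, N m; "opening": finger opening in m.
Only numpy, scipy, OpenCV 4.12 (cv2) and the standard library are available. Lean on these libraries where they do the work, as an engineer would, in place of code of your own. Each camera call takes 0.05 s, during which the arm holds its last target. There are 200 camera calls.

### The job

Turn the red isolator handle a quarter turn clockwise to off, and only then lift the sprung cover of the yellow power box, whose grip bar faces you: take it clearly past its balance point, where the spring begins to lift it (ten degrees beyond is plenty), without letting it spring up to its stop. Then bring it back down and finish holding it with the gripper, still, just below the balance point (within ten degrees of it), so that a mate can check the hinge spring; the program ends with the cover still held. Leave the other tools and parts where they lie.

Things in the scene. Friction and masses are not known exactly. Their poses are not given: they have to be found in the camera images.
- switch (a joint): isolator handle: red bar 62 long, 14 thick, 40 mm tall on a round red hub (54 mm across), on the yellow-faced top of a bolted-down grey box 120 x 120 x 88 mm. Turns about the vertical: 0 = on (as it starts), grows clockwise from above to 1.571 = off. It snaps: an over-centre spring (0.08 N m) pulls it to the nearer end, so let go past half-way it goes on to off by itself.
- switch_grip (a point): point on the handle's axis, 22 mm above the hub's top and 18 mm below the bar's top (123 mm above the table). It turns with the handle: x along the bar, y across its 14 mm thickness, z up. A white mark on the bar lies towards -x.
- cover (a joint): sprung cover: grey plate 170 x 200 x 12 mm, 0.95 kg, hinged at the box's far edge; its near edge swings up and away. 0 = shut (as it starts), 0.85 rad (49 deg) = balance point, 1.5 = stop. Springs carry most of its weight: let go below 0.85 it falls shut, above it rises to the stop; 1.3 N at the bar lifts it from shut. Side scales: white, yellow (about 0.6 to 0.85), then red.
- cover_bar (a point): middle of the black round grip bar: 12 mm thick, 110 mm long, parallel to the hinge, 35 mm in front of the cover's near edge (finger room between), on a 12 mm arm at each end. 126 mm above the table when shut. Moves with the cover: y along the bar, x from bar to hinge (level when shut), z the cover's normal.
- cover_hinge (a point): middle of the cover's hinge line, on the top far edge of the bolted-down yellow box (170 deep x 200 wide x 120 mm high, red outlets inside). Fixed; x points level from the bar's side to the hinge, y along the hinge line, z up. The bar lies 205 mm from it along the cover and 6 mm along the cover's normal; the cover turns about +y.
- screwdriver: a screwdriver with red handle lying flat, a bystander to be left alone; origin at the underside
- hammer: a hammer with red handle lying flat, a bystander to be left alone; origin at the underside
- wrench: a steel wrench lying flat, a bystander to be left alone; origin at the underside
- spray: an orange spray can, 54 mm across, 170 mm tall, standing, a bystander to be left alone; origin at the underside
- plug: a red industrial plug about 120 mm long, lying, a bystander to be left alone; origin at the underside
- level: a black spirit level 230 x 22 x 50 mm, standing on edge, a bystander to be left alone; origin at the underside
Not all that is in view belongs to the job. What is shaped like the part that bears switch but pink is not meant.

How it is judged:
By the outcome, as a careful person would: the job done as asked, in the order asked, and still so for the second after the job is handed in, while the arm keeps its last pose, push and grip.
It also fails if it takes over 61 s, if anything falls off the work surface, if the arm or the gripper's body presses on something with over 40 N, if the wrist force passes 120 N, or if a joint passes its speed limit or range.

## Working session

There is one attempt and no reset: what is moved stays moved. The work goes in short steps, Python scripts to look and compute and a tool call to move; the robot and the scene stay as the last step left them, time stands still between calls to the robot, and variables do not carry over. Pictures are saved under pics/ and viewed, about 8 in all and at most 12, crops included, and the job is handed in when it is done.

Besides the shell and the picture viewer there is one more tool, called after "Emit:" in YAML: its name, and indented under it one key for each argument. move_arm: Moves the arm, as the interface text tells. Its arguments: {"type":"object","properties":{"rows":{"type":"array","items":{"type":"object","properties":{"hand":{"type":"number"},"dx":{"type":"number"},"dy":{"type":"number"},"dz":{"type":"number"},"spin":{"type":"number"}}}},"force":{"type":"number"}},"required":["rows"]}

```bash
mkdir -p pics; ls; cat > h.py <<'E'
import numpy as np, cv2
from cell import ctrl
def pts(s):
    h,w=s["z_map"].shape; u,v=np.meshgrid(np.arange(w),np.arange(h)); z=s["z_map"]
    P=np.stack([(u-s["cx"])/s["fx"]*z,-(v-s["cy"])/s["fy"]*z,-z],-1)
    return P@s["T"][:3,:3].T+s["T"][:3,3]
def save(s,n,crop=None,k=1):
    f=s["frame"][...,::-1]
    if crop: f=f[crop[0]:crop[1],crop[2]:crop[3]]
    cv2.imwrite(f"pics/{n}.png",cv2.resize(f,None,fx=k,fy=k,interpolation=cv2.INTER_CUBIC))
E
python3 - <<'E'
from h import *
import pickle
d={}
for n in("scene","top"):
    s=ctrl.snapshot(n); d[n]=s; print(n,s.keys(),s["T"].round(3).tolist(),s["fx"],s["cx"])
f=np.hstack([d["scene"]["frame"],d["top"]["frame"]])
save(d["scene"],"scene",k=1.4);save(d["top"],"top",k=1.4)
pickle.dump(d,open("d.pkl","wb"))
print(ctrl.read_state())
E
```

```text
pics
scene dict_keys(['frame', 'z_map', 'fx', 'fy', 'cx', 'cy', 'T']) [[-0.217, -0.73, 0.648, 1.413], [0.976, -0.157, 0.15, 0.225], [-0.008, 0.665, 0.747, 1.097], [0.0, 0.0, 0.0, 1.0]] 412.4573790893727 276.0433989297649
top dict_keys(['frame', 'z_map', 'fx', 'fy', 'cx', 'cy', 'T']) [[0.007, 0.987, -0.158, 0.304], [-1.0, 0.01, 0.018, 0.016], [0.02, 0.158, 0.987, 1.492], [0.0, 0.0, 0.0, 1.0]] 525.8151923846033 283.3050549350703
{'time': 0.1, 'joint_positions': array([-1.16291018,  0.46935601, -0.04859402,  1.53357077,  0.02409003,
        1.14105949, -0.08230251]), 'joint_vel': array([ 8.02248422e-04, -2.52722762e-03, -1.31778007e-03, -3.14754758e-03,
       -5.32397972e-04, -1.74782147e-04, -7.36062007e-05]), 'joint_efforts': array([ 1.32797668e-03, -5.09176862e+01, -8.08506366e-02, -2.36828685e+01,
       -6.14963751e-02,  3.44770832e-02,  6.11545988e-05]), 'ee_pos': array([0.28529632, 0.61112904, 0.22160919]), 'orientation': array([[-9.06124980e-01,  4.23009471e-01, -7.12842280e-04],
       [ 4.23010068e-01,  9.06123458e-01, -1.66202326e-03],
       [-5.71284690e-05, -1.80754025e-03, -9.99998365e-01]]), 'wrist_force': array([ 0.69310954, -0.27236846,  0.50894352]), 'moment': array([0.03696027, 0.00214803, 0.02054097]), 'opening': 0.08691445095697124}
```

View pics/scene.png

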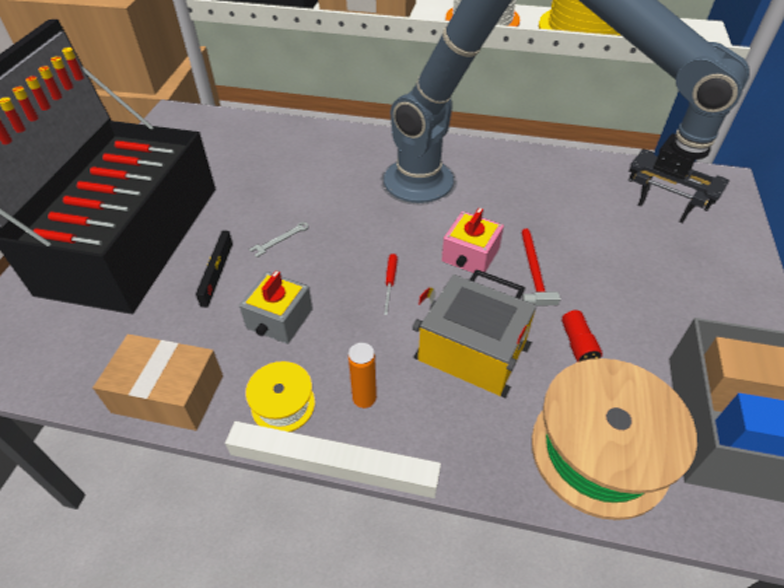

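View pics/top.png

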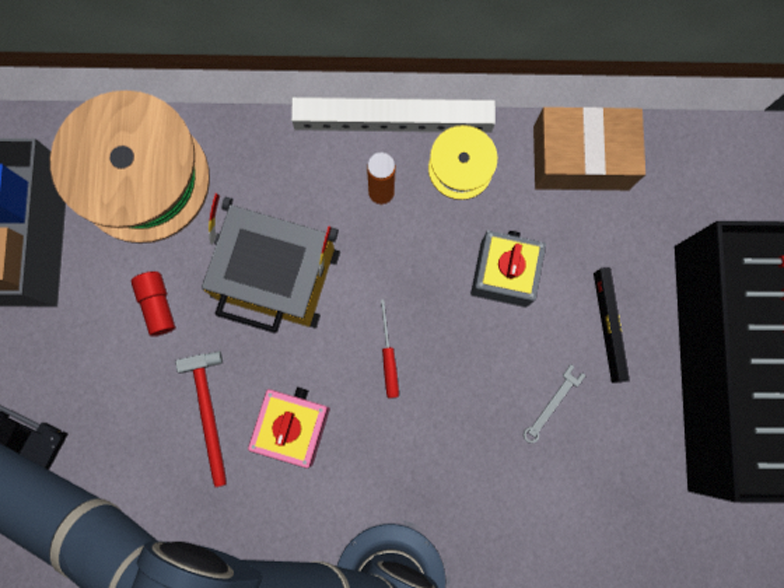

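The top view (pixels at 1.4x) shows the grey isolator's red handle at (512,262), the black grip bar at (248,322), the cover at (268,262), and the pink decoy at (288,428).

```bash
python3 - <<'E'
from h import *
import pickle
d=pickle.load(open("d.pkl","rb")); s=d["top"]; P=pts(s); f=s["frame"].astype(int); R,G,B=f[...,0],f[...,1],f[...,2]
def box(a,b,c,e):
    m=np.zeros(R.shape,bool); m[int(b/1.4):int(e/1.4),int(a/1.4):int(c/1.4)]=1; return m
m=box(465,225,555,310)
red=m&(R>110)&(G<60); yel=m&(R>180)&(G>160)&(B<120); wh=m&(R>180)&(G>180)&(B>170)
def rep(n,q):
    q=q[q[:,2]>0.02]; print(n,len(q),np.median(q,0).round(4),q.min(0).round(3),q.max(0).round(3)); return q
rep("red",P[red]);rep("yel",P[yel]); rep("white",P[wh])
t=P[red&(P[...,2]>0.13)]; rep("bartop",t)
def fit(q):
    c,(w,h),a=cv2.minAreaRect((q[:,:2]*1000).astype(np.float32)); return np.round(c,1),round(w,1),round(h,1),round(a,1)
print(fit(t),fit(P[yel&(P[...,2]>0.08)]))
m=box(195,285,295,340)
bar=m&(R+G+B<130)&(P[...,2]>0.1); q=rep("gripbar",P[bar]); print(fit(q))
m=box(195,195,345,335)
cv=m&(P[...,2]>0.12)&(P[...,2]<.14)&(R+G+B>150)&(abs(R-B)<30); q=rep("cover",P[cv]); print(fit(q), cv2.boxPoints(cv2.minAreaRect((q[:,:2]*1000).astype(np.float32))).round())
for n,b in(("bar",bar),("cov",cv)):
    v=P[b][:,:2]; u=np.linalg.svd(v-v.mean(0),full_matrices=False)[2][0]; print(n,np.degrees(np.arctan2(u[1],u[0])))
v=t[:,:2]; u=np.linalg.svd(v-v.mean(0),full_matrices=False)[2][0]; print(u,np.degrees(np.arctan2(u[1],u[0])))
E
```

```text
red 220 [ 0.6076 -0.227   0.1037] [ 0.576 -0.253  0.094] [ 0.635 -0.206  0.151]
yel 848 [ 0.603  -0.2268  0.091 ] [ 0.304 -0.286  0.08 ] [0.665 0.016 1.492]
white 8 [ 0.5866 -0.2281  0.1402] [ 0.582 -0.229  0.138] [ 0.594 -0.225  0.145]
bartop 85 [ 0.61   -0.232   0.1408] [ 0.576 -0.24   0.133] [ 0.635 -0.22   0.151]
(array([ 605.8, -231.9]), 14.3, 60.7, 79.3) (array([ 466. , -148.2]), 119.5, 445.8, 59.5)
gripbar 263 [0.4911 0.2713 0.1313] [0.468 0.205 0.101] [0.538 0.328 0.14 ]
(array([501.5, 271.3]), 129.6, 40.1, 73.6)
cover 4716 [0.5987 0.2398 0.1331] [0.466 0.105 0.12 ] [0.722 0.357 0.14 ]
(array([586.6, 242.9]), 225.4, 222.2, 74.1) [[449. 165.]
 [662. 104.]
 [724. 321.]
 [511. 382.]]
bar 73.37107562596621
cov -110.73552174487212
[-0.98877516  0.14941115] 171.407196405027
```

Emit:
move_arm:
  rows:
    - {"dx": -2.9, "dy": -2.8, "dz": -0.8}
    - {"dx": -2.9, "dy": -2.8, "dz": -0.8}
    - {"dx": -2.9, "dy": -2.8, "dz": -0.8}
    - {"dx": -2.9, "dy": -2.8, "dz": -0.8}
    - {"dx": -2.9, "dy": -2.8}

```text
schema error: expected keys hand, dx, dy, dz, spin
```

Emit:
move_arm:
  rows:
    - {"dx": -2.9, "dy": -2.8}
    - {"dx": -2.9, "dy": -2.8}
    - {"dx": -2.9, "dy": -2.8}
    - {"dx": -2.9, "dy": -2.8}
    - {"dx": -2.9, "dy": -2.8}

```text
schema error: expected keys hand, dx, dy, dz, spin
```

Emit:
move_arm:
  rows:
    - {"dx": -2.9, "dy": -2.8}
    - {"dx": -2.9, "dy": -2.8}
    - {"dx": -2.9, "dy": -2.8}
    - {"dx": -2.9, "dy": -2.8}
    - {"dx": -2.9, "dy": -2.8}

```text
schema error: expected keys hand, dx, dy, dz, spin
```

All keys are required.

Emit:
move_arm:
  rows:
    - {"hand": 8.7, "spin": 0, "dx": -2.9, "dy": -2.8, "dz": -0.8}
    - {"hand": 8.7, "spin": 0, "dx": -2.9, "dy": -2.8, "dz": -0.8}
    - {"hand": 8.7, "spin": 0, "dx": -2.9, "dy": -2.8, "dz": -0.8}
    - {"hand": 8.7, "spin": 0, "dx": -2.9, "dy": -2.8, "dz": -0.8}
    - {"hand": 8.7, "spin": 0, "dx": -2.9, "dy": -2.8, "dz": 0}

```text
time: 0.52
ee_pos: [0.352, 0.4252, 0.2486]
orientation: [[-0.914, 0.406, -0.009], [0.406, 0.914, -0.004], [0.007, -0.007, -1.0]]
wrist_force: [0.9, -0.5, 0.7]
opening: 0.0869
```

Emit:
move_arm:
  rows:
    - {"hand": 8.7, "spin": 0, "dx": -2.9, "dy": -2.8, "dz": 0}
    - {"hand": 8.7, "spin": 0, "dx": -2.9, "dy": -2.8, "dz": 0}
    - {"hand": 8.7, "spin": 0, "dx": -2.9, "dy": -2.8, "dz": 0}
    - {"hand": 8.7, "spin": 0, "dx": -2.9, "dy": -2.8, "dz": 0}
    - {"hand": 8.7, "spin": 0, "dx": -2.9, "dy": -2.8, "dz": 0}

```text
time: 0.93
ee_pos: [0.4277, 0.2304, 0.2482]
orientation: [[-0.915, 0.404, -0.01], [0.404, 0.915, -0.004], [0.007, -0.008, -1.0]]
wrist_force: [1.3, -1.0, 0.0]
opening: 0.0874
```

Emit:
move_arm:
  rows:
    - {"hand": 8.7, "spin": 0, "dx": -2.9, "dy": -2.8, "dz": 0}
    - {"hand": 8.7, "spin": 0, "dx": -2.9, "dy": -2.8, "dz": 0}
    - {"hand": 8.7, "spin": 0, "dx": -2.9, "dy": -2.8, "dz": 0}
    - {"hand": 8.7, "spin": 0, "dx": -2.9, "dy": -2.8, "dz": 0}
    - {"hand": 8.7, "spin": 0, "dx": -2.9, "dy": -2.8, "dz": 0}

```text
time: 1.35
ee_pos: [0.5028, 0.0362, 0.2477]
orientation: [[-0.915, 0.403, -0.01], [0.404, 0.915, -0.003], [0.008, -0.007, -1.0]]
wrist_force: [1.5, 0.5, -0.5]
opening: 0.0869
```

Emit:
move_arm:
  rows:
    - {"hand": 8.7, "spin": 0, "dx": -2.9, "dy": -2.9, "dz": 0}
    - {"hand": 8.7, "spin": 0, "dx": -2.9, "dy": -2.9, "dz": 0}
    - {"hand": 8.7, "spin": 0, "dx": -2.9, "dy": -2.9, "dz": 0}
    - {"hand": 8.7, "spin": 0, "dx": -2.9, "dy": -2.9, "dz": 0}
    - {"hand": 8.7, "spin": -0.12, "dx": -2.9, "dy": -2.9, "dz": 0}

```text
time: 1.77
ee_pos: [0.5749, -0.1577, 0.2466]
orientation: [[-0.956, 0.293, -0.012], [0.293, 0.956, -0.002], [0.011, -0.006, -1.0]]
wrist_force: [0.6, 0.3, -0.2]
opening: 0.0871
```

Emit:
move_arm:
  rows:
    - {"hand": 8.7, "spin": -0.12, "dx": -2.5, "dy": -1.6, "dz": 0}
    - {"hand": 8.7, "spin": 0, "dx": 0, "dy": 0, "dz": 0}

```text
time: 1.93
ee_pos: [0.5944, -0.1917, 0.2455]
orientation: [[-0.984, 0.178, -0.013], [0.178, 0.984, -0.008], [0.011, -0.011, -1.0]]
wrist_force: [0.6, -0.3, -0.9]
opening: 0.087
```

```bash
python3 - <<'E'
from h import *
import pickle
s=ctrl.snapshot("wrist"); st=ctrl.read_state(); pickle.dump((s,st),open("w1.pkl","wb"))
save(s,"w1"); P=pts(s); f=s["frame"].astype(int); R,G,B=f[...,0],f[...,1],f[...,2]
print(st["ee_pos"],st["orientation"],st["joint_positions"].round(2))
t=(R>110)&(G<70)&(P[...,2]>.132)&(P[...,2]<.15); q=P[t]
y=(R>150)&(G>130)&(B<110)&(P[...,2]>.08)&(P[...,2]<.1)
def fit(q):
    c,(w,h),a=cv2.minAreaRect((q[:,:2]*1000).astype(np.float32)); return np.round(c,1),round(w,1),round(h,1),round(a,1)
print(len(q),np.median(q[:,2]),fit(q),y.sum(),fit(P[y]))
w=(R>170)&(G>170)&(B>160)&(P[...,2]>.132)&(P[...,2]<.15); print(P[w].mean(0))
hub=(R>90)&(G<60)&(P[...,2]>.093)&(P[...,2]<.106); print(fit(P[hub]), hub.sum())
E
```

```text
[ 0.59275842 -0.18997218  0.24527593] [[-0.98329707  0.18138279 -0.01507171]
 [ 0.18149857  0.98336842 -0.00669462]
 [ 0.01360675 -0.00931829 -0.999864  ]] [-0.03  0.38  0.36  1.65 -0.13  1.15  1.75]
557 0.140685135790246 (array([ 604.8, -231.2]), 13.6, 59.4, 78.1) 5012 (array([ 606. , -231.6]), 95.4, 95.3, 78.3)
[ 0.58613637 -0.22755337  0.14167144]
(array([ 601.2, -225. ]), 50.5, 37.2, 31.4) 162
```

View pics/w1.png

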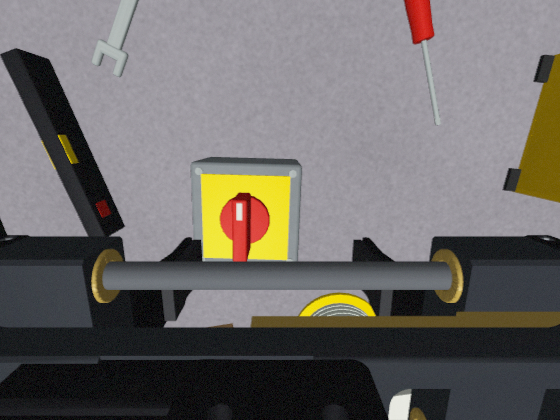

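Emit:
move_arm:
  rows:
    - {"hand": 5, "spin": 0.025, "dx": -1.1, "dy": -2.0, "dz": 0}
    - {"hand": 5, "spin": 0, "dx": -1.1, "dy": -1.9, "dz": 1.0}
    - {"hand": 5, "spin": 0, "dx": 0, "dy": 0, "dz": 3}
    - {"hand": 5, "spin": 0, "dx": 0, "dy": 0, "dz": 3}
    - {"hand": 5, "spin": 0, "dx": 0, "dy": 0, "dz": 0}

```text
time: 2.4
ee_pos: [0.6058, -0.228, 0.1732]
orientation: [[-0.978, 0.208, -0.015], [0.208, 0.978, -0.002], [0.014, -0.005, -1.0]]
wrist_force: [-1.1, 0.3, -0.7]
opening: 0.0616
```

Emit:
move_arm:
  rows:
    - {"hand": 4, "spin": 0, "dx": -0.1, "dy": -0.3, "dz": 2.5}
    - {"hand": 4, "spin": 0, "dx": -0.1, "dy": 0, "dz": 2.5}
    - {"hand": 4, "spin": 0, "dx": 0, "dy": 0, "dz": 1.5}
    - {"hand": 4, "spin": 0, "dx": 0, "dy": 0, "dz": 0}

```text
time: 2.73
ee_pos: [0.607, -0.2248, 0.1095]
orientation: [[-0.979, 0.205, -0.014], [0.205, 0.979, 0.002], [0.014, -0.001, -1.0]]
wrist_force: [0.1, 0.5, -0.1]
opening: 0.0418
```

Emit:
move_arm:
  rows:
    - {"hand": 4, "spin": 0, "dx": -0.1, "dy": -0.6, "dz": 0}
    - {"hand": 4, "spin": 0, "dx": 0, "dy": 0, "dz": 0}

```text
time: 2.9
ee_pos: [0.6076, -0.2288, 0.1116]
orientation: [[-0.979, 0.203, -0.013], [0.203, 0.979, 0.003], [0.013, 0.001, -1.0]]
wrist_force: [-0.6, -1.3, 0.5]
opening: 0.0401
```

Emit:
move_arm:
  rows:
    - {"hand": 3, "spin": 0, "dx": 0.1, "dy": -0.2, "dz": 0.2}
    - {"hand": 1, "spin": 0, "dx": 0, "dy": 0, "dz": 0}
    - {"hand": 1, "spin": 0, "dx": 0, "dy": 0, "dz": 0}
    - {"hand": 1, "spin": 0, "dx": 0, "dy": 0, "dz": 0}
    - {"hand": 1, "spin": 0, "dx": 0, "dy": 0, "dz": 0}
  force: 15

```text
time: 3.32
ee_pos: [0.6092, -0.2312, 0.1158]
orientation: [[-0.979, 0.203, -0.004], [0.203, 0.979, 0.002], [0.004, 0.001, -1.0]]
wrist_force: [-0.6, -0.6, -0.0]
opening: 0.0151
```

Emit:
move_arm:
  rows:
    - {"hand": 1.6, "spin": 0, "dx": 0.2, "dy": 0, "dz": 0.9}
    - {"hand": 1, "spin": 0, "dx": 0.1, "dy": 0, "dz": 0.2}
    - {"hand": 1, "spin": 0, "dx": 0, "dy": 0, "dz": 0}
  force: 15

```text
time: 3.57
ee_pos: [0.6068, -0.231, 0.1053]
orientation: [[-0.979, 0.203, -0.001], [0.203, 0.979, 0.001], [0.001, 0.001, -1.0]]
wrist_force: [-0.2, 0.4, 7.1]
opening: 0.0136
```

Gripped at 13.6 mm. Turning clockwise (positive spin about the down-pointing tool z).

Emit:
move_arm:
  rows:
    - {"hand": 1, "spin": 0.12, "dx": 0, "dy": 0, "dz": -0.1}
    - {"hand": 1, "spin": 0.12, "dx": 0, "dy": 0, "dz": 0}
    - {"hand": 1, "spin": 0.12, "dx": 0, "dy": 0, "dz": 0}
    - {"hand": 1, "spin": 0.12, "dx": 0, "dy": 0, "dz": 0}
    - {"hand": 1, "spin": 0.12, "dx": 0, "dy": 0, "dz": 0}

```text
time: 3.98
ee_pos: [0.607, -0.2308, 0.1053]
orientation: [[-0.677, 0.736, -0.001], [0.736, 0.677, 0.002], [0.002, 0.001, -1.0]]
wrist_force: [0.8, 0.4, -0.6]
opening: 0.0139
```

Emit:
move_arm:
  rows:
    - {"hand": 1, "spin": 0.12, "dx": 0, "dy": 0, "dz": 0}
    - {"hand": 1, "spin": 0.12, "dx": 0, "dy": 0, "dz": 0}
    - {"hand": 1, "spin": 0.12, "dx": 0, "dy": 0, "dz": 0}
    - {"hand": 1, "spin": 0.12, "dx": 0, "dy": 0, "dz": 0}
    - {"hand": 1, "spin": 0.12, "dx": 0, "dy": 0, "dz": 0}

```text
time: 4.4
ee_pos: [0.6072, -0.2307, 0.1053]
orientation: [[-0.118, 0.993, -0.0], [0.993, 0.118, 0.002], [0.002, -0.0, -1.0]]
wrist_force: [0.4, 0.4, 0.9]
opening: 0.0137
```

Emit:
move_arm:
  rows:
    - {"hand": 1, "spin": 0.12, "dx": 0, "dy": 0, "dz": 0}
    - {"hand": 1, "spin": 0.12, "dx": 0, "dy": 0, "dz": 0}
    - {"hand": 1, "spin": 0.1, "dx": 0, "dy": 0, "dz": 0}

```text
time: 4.65
ee_pos: [0.6073, -0.2308, 0.1054]
orientation: [[0.235, 0.972, -0.0], [0.972, -0.235, 0.001], [0.001, -0.0, -1.0]]
wrist_force: [-0.5, -1.5, 1.3]
opening: 0.0141
```

Emit:
move_arm:
  rows:
    - {"hand": 4, "spin": 0, "dx": 0, "dy": 0, "dz": 0}
    - {"hand": 4, "spin": 0, "dx": 0, "dy": 0, "dz": 0}
    - {"hand": 4, "spin": 0, "dx": 0, "dy": 0, "dz": 0}
    - {"hand": 4, "spin": 0, "dx": 0, "dy": 0, "dz": -2}
    - {"hand": 4, "spin": 0, "dx": 0, "dy": 0, "dz": -3}

```text
time: 5.07
ee_pos: [0.6033, -0.2276, 0.1487]
orientation: [[0.228, 0.974, -0.015], [0.974, -0.228, 0.005], [0.002, -0.015, -1.0]]
wrist_force: [0.8, -0.1, 1.1]
opening: 0.0366
```

Emit:
move_arm:
  rows:
    - {"hand": 4, "spin": 0, "dx": 0, "dy": 0, "dz": -4}
    - {"hand": 4, "spin": 0, "dx": 0, "dy": 0, "dz": -4}
    - {"hand": 4, "spin": 0, "dx": 3.5, "dy": -2, "dz": -1}
    - {"hand": 4, "spin": 0, "dx": 3.5, "dy": -2, "dz": 0}
    - {"hand": 4, "spin": 0, "dx": 3.5, "dy": -2, "dz": 0}

```text
time: 5.48
ee_pos: [0.5708, -0.123, 0.2487]
orientation: [[0.237, 0.972, -0.005], [0.972, -0.237, -0.003], [-0.004, -0.004, -1.0]]
wrist_force: [0.6, 0.7, 0.5]
opening: 0.0401
```

```bash
python3 - <<'E'
from h import *
s=ctrl.snapshot("top"); save(s,"top2",(150,240,140,420),2.8)
st=ctrl.read_state();print(st["ee_pos"],st["orientation"].round(3),st["joint_positions"].round(2))
E
```

```text
[ 0.56987315 -0.1115198   0.24733213] [[ 0.225  0.974 -0.009]
 [ 0.974 -0.225  0.006]
 [ 0.004 -0.011 -1.   ]] [-0.52  0.38  0.86  1.76 -0.32  1.15  0.21]
```

View pics/top2.png

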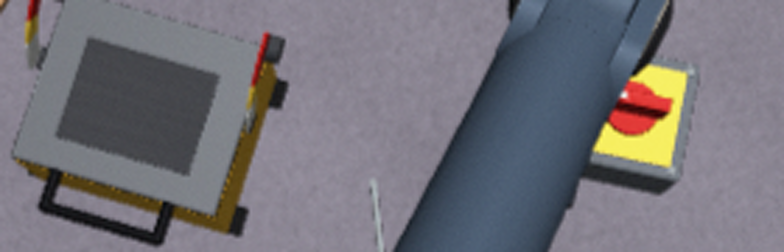

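The handle lies across its box (crop pixel (640,105)) with the white mark to the left, so the isolator is off. Next, the grip bar.

Emit:
move_arm:
  rows:
    - {"hand": 4, "spin": 0, "dx": 3.4, "dy": -1.9, "dz": -0.5}
    - {"hand": 4, "spin": 0, "dx": 3.4, "dy": -1.9, "dz": -0.5}
    - {"hand": 4, "spin": 0, "dx": 3.4, "dy": -1.9, "dz": 0}
    - {"hand": 4, "spin": 0, "dx": 3.4, "dy": -1.9, "dz": 0}
    - {"hand": 4, "spin": 0, "dx": 3.4, "dy": -1.9, "dz": 0}

```text
time: 5.95
ee_pos: [0.5146, 0.0693, 0.2588]
orientation: [[0.223, 0.975, -0.006], [0.975, -0.223, 0.005], [0.004, -0.007, -1.0]]
wrist_force: [0.5, 0.8, 0.2]
opening: 0.04
```

Emit:
move_arm:
  rows:
    - {"hand": 4, "spin": 0.03, "dx": 3.4, "dy": -1.9, "dz": 0}
    - {"hand": 4, "spin": 0.03, "dx": 3.4, "dy": -1.9, "dz": 0}
    - {"hand": 3, "spin": 0, "dx": 2.5, "dy": -1.5, "dz": 0}
    - {"hand": 3, "spin": 0, "dx": 0, "dy": 0, "dz": 0}

```text
time: 6.28
ee_pos: [0.4805, 0.1864, 0.2594]
orientation: [[0.264, 0.965, -0.008], [0.965, -0.264, 0.011], [0.008, -0.011, -1.0]]
wrist_force: [0.9, 1.6, 0.6]
opening: 0.0339
```

```bash
python3 - <<'E'
from h import *
import pickle
s=ctrl.snapshot("wrist"); st=ctrl.read_state(); pickle.dump((s,st),open("w2.pkl","wb"))
save(s,"w2"); P=pts(s); f=s["frame"].astype(int); R,G,B=f[...,0],f[...,1],f[...,2]
print(st["ee_pos"],st["orientation"].round(3),st["joint_positions"].round(2))
E
```

```text
[0.48116973 0.18365852 0.25938481] [[ 0.266  0.964 -0.008]
 [ 0.964 -0.266  0.01 ]
 [ 0.007 -0.01  -1.   ]] [-1.13  0.21  0.82  1.89 -0.18  1.11 -0.51]
```

View pics/w2.png

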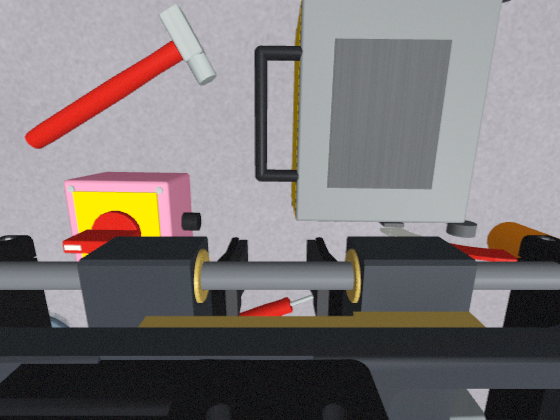

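The wrist view shows the bar at columns 255–267, rows 46–180. The cover's near edge is at column 300.

```bash
python3 - <<'E'
from h import *
import pickle
s,st=pickle.load(open("w2.pkl","rb")); P=pts(s); f=s["frame"].astype(int); S=f.sum(2)
m=np.zeros(S.shape,bool); m[60:165,245:278]=1; m&=(S<170)
q=P[m&(P[...,2]>.1)&(P[...,2]<.15)]; print(len(q),np.median(q,0))
# ray cast bar centreline to z=0.126
v,u=np.nonzero(m)
def cast(u,v,z):
    d=np.stack([(u-s["cx"])/s["fx"],-(v-s["cy"])/s["fy"],-np.ones(len(u))],-1)@s["T"][:3,:3].T; o=s["T"][:3,3]
    return o+d*((z-o[2])/d[:,2])[:,None]
c=cast(u,v,.126); d=np.linalg.svd(c[:,:2]-c[:,:2].mean(0),full_matrices=False)[2][0]; print(d,np.degrees(np.arctan2(d[1],d[0])),c.mean(0))
# bar ends: rows of arms' outer edges at col ~261
m2=(S<170); rows=np.nonzero(m2[20:200,261])[0]+20; print(rows.min(),rows.max())
e=cast(np.array([261.,261.]),np.array([rows.min(),rows.max()],float),.126); print(e, np.linalg.norm(e[0]-e[1]), e.mean(0))
# cover near edge at z=.132
g=[np.nonzero((S[r,275:330]>330)&(abs(f[r,275:330,0]-f[r,275:330,2])<25))[0].min()+275 for r in(90,110,130)]; print(g,cast(np.array(g,float),np.array([90.,110,130]),.132))
E
```

```text
815 [0.48744143 0.28002043 0.13045842]
[-0.27033808 -0.96276546] -105.68438567942276 [0.48700898 0.27823038 0.126     ]
46 180
[[0.50254581 0.33021723 0.126     ]
 [0.46934257 0.21460773 0.126     ]] 0.12028304570653421 [0.48594419 0.27241248 0.126     ]
[np.int64(275), np.int64(275), np.int64(275)] [[0.50472082 0.29057449 0.132     ]
 [0.50016345 0.2740019  0.132     ]
 [0.49546396 0.25691245 0.132     ]]
```

Emit:
move_arm:
  rows:
    - {"hand": 2.2, "spin": 0, "dx": 3.0, "dy": -0.7, "dz": 0}
    - {"hand": 2.2, "spin": 0, "dx": 3.0, "dy": -0.7, "dz": 1}
    - {"hand": 2.2, "spin": 0, "dx": 2.7, "dy": -0.6, "dz": 2}
    - {"hand": 2.2, "spin": 0, "dx": 0, "dy": 0, "dz": 2}
    - {"hand": 2.2, "spin": 0, "dx": 0, "dy": 0, "dz": 0.5}

```text
time: 6.75
ee_pos: [0.4895, 0.2707, 0.2061]
orientation: [[0.268, 0.963, -0.002], [0.963, -0.268, 0.013], [0.012, -0.005, -1.0]]
wrist_force: [0.0, -0.4, -0.8]
opening: 0.0223
```

Emit:
move_arm:
  rows:
    - {"hand": 2.2, "spin": 0, "dx": 0.1, "dy": -0.5, "dz": 2}
    - {"hand": 2.2, "spin": 0, "dx": 0.1, "dy": 0, "dz": 2}
    - {"hand": 2.2, "spin": 0, "dx": 0, "dy": 0, "dz": 1}
    - {"hand": 2.2, "spin": 0, "dx": 0, "dy": 0, "dz": 0}

```text
time: 7.08
ee_pos: [0.4879, 0.2687, 0.1549]
orientation: [[0.273, 0.962, -0.001], [0.962, -0.273, 0.011], [0.01, -0.004, -1.0]]
wrist_force: [-0.0, 0.3, -0.1]
opening: 0.0222
```

Emit:
move_arm:
  rows:
    - {"hand": 2.2, "spin": 0, "dx": 0.3, "dy": -0.4, "dz": 0.2}
    - {"hand": 2.2, "spin": 0, "dx": 0.1, "dy": 0, "dz": 0.5}
    - {"hand": 2.2, "spin": 0, "dx": 0, "dy": 0, "dz": 0.4}

```text
time: 7.33
ee_pos: [0.4879, 0.2718, 0.1465]
orientation: [[0.277, 0.961, 0.003], [0.961, -0.277, 0.014], [0.014, -0.001, -1.0]]
wrist_force: [0.1, -0.1, 0.0]
opening: 0.022
```

Emit:
move_arm:
  rows:
    - {"hand": 2.2, "spin": 0, "dx": 0.1, "dy": -0.3, "dz": 0.6}
    - {"hand": 2.2, "spin": 0, "dx": 0, "dy": -0.1, "dz": 1.0}
    - {"hand": 2.2, "spin": 0, "dx": 0, "dy": 0, "dz": 1.0}

```text
time: 7.58
ee_pos: [0.4862, 0.2754, 0.1216]
orientation: [[0.277, 0.961, 0.008], [0.961, -0.277, 0.018], [0.019, 0.003, -1.0]]
wrist_force: [-0.0, 0.4, -0.8]
opening: 0.0217
```

Emit:
move_arm:
  rows:
    - {"hand": 2.2, "spin": 0, "dx": -0.1, "dy": 0, "dz": 0.9}
    - {"hand": 1.5, "spin": 0, "dx": 0, "dy": 0, "dz": 0.3}
    - {"hand": 0.5, "spin": 0, "dx": 0, "dy": 0, "dz": 0}
    - {"hand": 0.5, "spin": 0, "dx": 0, "dy": 0, "dz": 0}
  force: 15

```text
time: 7.92
ee_pos: [0.487, 0.2737, 0.1058]
orientation: [[0.277, 0.961, 0.01], [0.961, -0.277, 0.015], [0.017, 0.006, -1.0]]
wrist_force: [2.1, -0.2, 0.2]
opening: 0.0112
```

Gripped on the bar at 11 mm. Lifting along the arc.

Emit:
move_arm:
  rows:
    - {"hand": 0.5, "spin": 0, "dx": 0, "dy": 0.05, "dz": -1.2}
    - {"hand": 0.5, "spin": 0, "dx": 0, "dy": 0.1, "dz": -1.2}
    - {"hand": 0.5, "spin": 0, "dx": 0, "dy": 0.2, "dz": -1.2}
    - {"hand": 0.5, "spin": 0, "dx": 0, "dy": 0.25, "dz": -1.2}
    - {"hand": 0.5, "spin": 0, "dx": 0, "dy": 0.3, "dz": -1.2}
  force: 25

```text
time: 8.33
ee_pos: [0.4988, 0.2701, 0.1689]
orientation: [[0.278, 0.96, 0.018], [0.96, -0.278, 0.014], [0.018, 0.014, -1.0]]
wrist_force: [8.6, 0.8, -5.7]
opening: 0.0108
```

Emit:
move_arm:
  rows:
    - {"hand": 0.5, "spin": 0, "dx": 0, "dy": 0.45, "dz": -1.1}
    - {"hand": 0.5, "spin": 0, "dx": 0, "dy": 0.5, "dz": -1.1}
    - {"hand": 0.5, "spin": 0, "dx": 0, "dy": 0.6, "dz": -1.05}
    - {"hand": 0.5, "spin": 0, "dx": 0, "dy": 0.65, "dz": -1.0}
    - {"hand": 0.5, "spin": 0, "dx": 0, "dy": 0.7, "dz": -1.0}

```text
time: 8.75
ee_pos: [0.5341, 0.26, 0.2297]
orientation: [[0.278, 0.96, 0.04], [0.96, -0.279, 0.017], [0.027, 0.033, -0.999]]
wrist_force: [14.9, 1.5, -14.4]
opening: 0.0107
```

```bash
cat > th.py <<'E'
from h import *
from scipy.optimize import minimize
def th():
    s=ctrl.read_state(); p=s["ee_pos"]-s["orientation"][:,2]*.019
    H=np.array([.683+.0012,.217,.120]); d=p-H; h=d[0]*.963-d[1]*.27
    print("t",s["time"],"p",p.round(4),"theta",round(np.arctan2(d[2],-h)-np.arctan2(6,205),3),"r",round(np.hypot(h,d[2]),4),"F",s["wrist_force"].round(1),s["opening"].round(4),"v",np.abs(s["joint_vel"]).max().round(3),s["orientation"][:,2].round(3),"q",s["joint_positions"].round(2))
if __name__=="__main__": th()
E
python3 th.py
```

```text
Traceback (most recent call last):
  File "th.py", line 7, in <module>
    if __name__=="__main__": th()
                             ~~^^
  File "th.py", line 6, in th
    print("t",s["time"],"p",p.round(4),"theta",round(np.arctan2(d[2],-h)-np.arctan2(6,205),3),"r",round(np.hypot(h,d[2]),4),"F",s["wrist_force"].round(1),s["opening"].round(4),"v",np.abs(s["joint_vel"]).max().round(3),s["orientation"][:,2].round(3),"q",s["joint_positions"].round(2))
                                                                                                                                                          ^^^^^^^^^^^^^^^^^^
AttributeError: 'float' object has no attribute 'round'
```

```bash
sed -i 's/s\["opening"\].round(4)/round(s["opening"],4)/' th.py; python3 th.py
```

```text
t 8.75 p [0.5334 0.2597 0.2487] theta 0.658 r 0.2028 F [ 14.9   1.5 -14.4] 0.0107 v 0.302 [ 0.04   0.017 -0.999] q [-1.11  0.37  0.77  1.79 -0.3   1.05 -0.52]
```

Emit:
move_arm:
  rows:
    - {"hand": 0.5, "spin": 0, "dx": 0, "dy": 0.4, "dz": 0.1}
    - {"hand": 0.5, "spin": 0, "dx": 0, "dy": 0.3, "dz": 0}
  force: 12

```text
time: 8.92
ee_pos: [0.5377, 0.2591, 0.2332]
orientation: [[0.278, 0.96, 0.03], [0.96, -0.279, 0.022], [0.029, 0.022, -0.999]]
wrist_force: [-2.6, 0.5, 0.3]
opening: 0.0109
```

```bash
python3 th.py
```

```text
t 8.9167 p [0.5371 0.2587 0.2522] theta 0.683 r 0.2021 F [-2.6  0.5  0.3] 0.0109 v 0.107 [ 0.03   0.022 -0.999] q [-1.1   0.38  0.77  1.77 -0.31  1.07 -0.51]
```

Emit:
move_arm:
  rows:
    - {"hand": 0.5, "spin": 0, "dx": 0, "dy": 0.8, "dz": -0.8}
    - {"hand": 0.5, "spin": 0, "dx": 0, "dy": 0.9, "dz": -0.8}
    - {"hand": 0.5, "spin": 0, "dx": 0, "dy": 0.9, "dz": -0.75}

```text
time: 9.17
ee_pos: [0.5629, 0.2518, 0.2571]
orientation: [[0.276, 0.961, 0.033], [0.961, -0.277, 0.022], [0.03, 0.026, -0.999]]
wrist_force: [7.9, 1.4, -9.8]
opening: 0.0107
```

```bash
python3 th.py; python3 - <<'E'
from h import *
s=ctrl.snapshot("scene"); save(s,"sc2",(170,300,270,430),5); import pickle; pickle.dump(s,open("sc2.pkl","wb"))
P=pts(s); f=s["frame"].astype(int)
H=np.array([.684,.217,.12]); h=np.array([.963,-.27,0]); y=np.array([.27,.963,0])
D=P-H; a=-(D@h); b=D@y; z=D[...,2]
m=(abs(b)<.09)&(a>0)&(a<.2)&(z>.03)&(z<.2)&(abs(f[...,0]-f[...,2])<25)&(s["z_map"]>0)
print(m.sum()); 
q=np.c_[a[m],z[m]]; ang=np.arctan2(q[:,1],q[:,0]); k=abs(ang-np.median(ang))<.12; print(k.sum(),np.median(ang)); 
print("slope",np.arctan(np.polyfit(q[k,0],q[k,1],1)[0]), np.polyfit(q[k,0],q[k,1],1))
E
```

```text
t 9.1667 p [0.5622 0.2514 0.2761] theta 0.859 r 0.201 F [ 7.9  1.4 -9.8] 0.0107 v 0.306 [ 0.033  0.022 -0.999] q [-1.06  0.39  0.77  1.7  -0.31  1.13 -0.48]
3260
2690 1.0153771239272764
slope 0.8575099076508116 [1.15572296 0.02452111]
```

View pics/sc2.png

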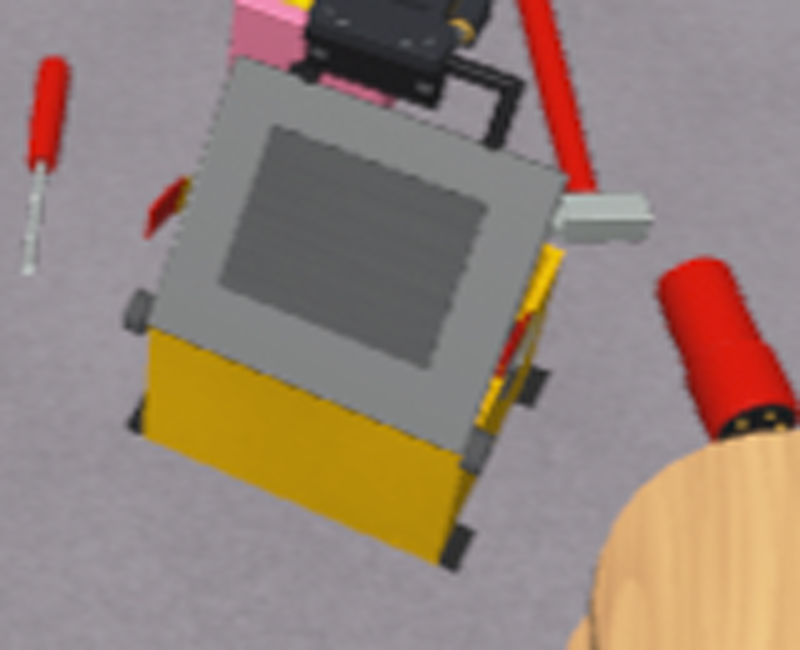

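The cover's plane in depth gives 0.858 rad and the arm pose gives 0.859, so they agree. Going about 0.2 rad further, past balance.

Emit:
move_arm:
  rows:
    - {"hand": 0.5, "spin": 0, "dx": 0, "dy": 1.1, "dz": -0.6}
    - {"hand": 0.5, "spin": 0, "dx": 0, "dy": 1.1, "dz": -0.6}
    - {"hand": 0.5, "spin": 0, "dx": 0, "dy": 1.0, "dz": -0.5}

```text
time: 9.47
ee_pos: [0.5934, 0.2429, 0.2767]
orientation: [[0.275, 0.961, 0.032], [0.961, -0.276, 0.023], [0.031, 0.024, -0.999]]
wrist_force: [4.2, 1.2, -8.3]
opening: 0.011
```

```bash
python3 th.py
```

```text
t 9.4667 p [0.5928 0.2425 0.2957] theta 1.046 r 0.1996 F [ 4.2  1.2 -8.3] 0.011 v 0.312 [ 0.032  0.023 -0.999] q [-1.    0.42  0.77  1.61 -0.33  1.19 -0.44]
```

Emit:
move_arm:
  rows:
    - {"hand": 0.5, "spin": 0, "dx": 0, "dy": 0.5, "dz": -0.1}
    - {"hand": 0.5, "spin": 0, "dx": 0, "dy": 0, "dz": 0}

```text
time: 9.63
ee_pos: [0.5997, 0.2411, 0.2796]
orientation: [[0.276, 0.96, 0.034], [0.96, -0.277, 0.024], [0.032, 0.026, -0.999]]
wrist_force: [4.0, 1.1, -6.8]
opening: 0.0102
```

```bash
cat > fit.py <<'E'
from h import *
from th import th
th()
s=ctrl.snapshot("scene"); P=pts(s); f=s["frame"].astype(int)
H=np.array([.684,.217,.12]); h=np.array([.963,-.27,0]); y=np.array([.27,.963,0])
D=P-H; a=-(D@h); b=D@y; z=D[...,2]
m=(abs(b)<.09)&(a>-.01)&(a<.2)&(z>.03)&(z<.2)&(abs(f[...,0]-f[...,2])<25)&(s["z_map"]>0)
q=np.c_[a[m],z[m]].astype(np.float32)
l=cv2.fitLine(q,cv2.DIST_HUBER,0,.002,.002).ravel(); print("cover angle",np.arctan2(abs(l[1]),abs(l[0])),len(q),l)
save(s,"last",(170,300,270,430),4)
E
python3 fit.py
```

```text
t 9.6333 p [0.5991 0.2407 0.2986] theta 1.082 r 0.1993 F [ 4.   1.1 -6.8] 0.0102 v 0.008 [ 0.034  0.024 -0.999] q [-0.99  0.43  0.77  1.6  -0.33  1.2  -0.43]
cover angle 1.0831945 3215 [0.46850854 0.883459   0.0362584  0.10113502]
```

Emit:
move_arm:
  rows:
    - {"hand": 0.5, "spin": 0, "dx": 0, "dy": -1.0, "dz": 0.65}
    - {"hand": 0.5, "spin": 0, "dx": 0, "dy": -1.0, "dz": 0.75}
    - {"hand": 0.5, "spin": 0, "dx": 0, "dy": -0.95, "dz": 0.8}
    - {"hand": 0.5, "spin": 0, "dx": 0, "dy": -0.9, "dz": 0.85}

```text
time: 10.02
ee_pos: [0.5609, 0.2524, 0.2528]
orientation: [[0.277, 0.96, 0.031], [0.96, -0.278, 0.028], [0.035, 0.022, -0.999]]
wrist_force: [-0.8, 0.6, 2.0]
opening: 0.0101
```

```bash
python3 th.py
```

```text
t 10.0167 p [0.5603 0.2519 0.2718] theta 0.838 r 0.1991 F [-0.8  0.6  2. ] 0.0101 v 0.336 [ 0.031  0.028 -0.999] q [-1.06  0.39  0.77  1.71 -0.32  1.12 -0.48]
```

Emit:
move_arm:
  rows:
    - {"hand": 0.5, "spin": 0, "dx": 0, "dy": -0.7, "dz": 0.65}
    - {"hand": 0.5, "spin": 0, "dx": 0, "dy": -0.1, "dz": 0.1}
    - {"hand": 0.5, "spin": 0, "dx": 0, "dy": 0, "dz": 0}
    - {"hand": 0.5, "spin": 0, "dx": 0, "dy": 0, "dz": 0}
  force: 25

```text
time: 10.35
ee_pos: [0.5509, 0.2552, 0.2438]
orientation: [[0.274, 0.961, 0.032], [0.961, -0.275, 0.027], [0.035, 0.023, -0.999]]
wrist_force: [2.4, 0.5, -1.7]
opening: 0.0098
```

```bash
python3 fit.py
```

```text
t 10.35 p [0.5503 0.2547 0.2628] theta 0.769 r 0.1993 F [ 2.4  0.5 -1.7] 0.0098 v 0.006 [ 0.032  0.027 -0.999] q [-1.07  0.38  0.77  1.74 -0.31  1.1  -0.49]
cover angle 0.7890001 3224 [0.7045553  0.70964915 0.06221405 0.08412117]
```

```bash
python3 - <<'E'
from h import *
s=ctrl.snapshot("wrist"); t=ctrl.snapshot("scene")
a=cv2.resize(s["frame"][120:330,180:380],(400,420)); b=cv2.resize(t["frame"][155:295,270:403],(400,420))
cv2.imwrite("pics/g.png",np.hstack([a,b])[...,::-1])
E
```

```text
(no output)
```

View pics/g.png

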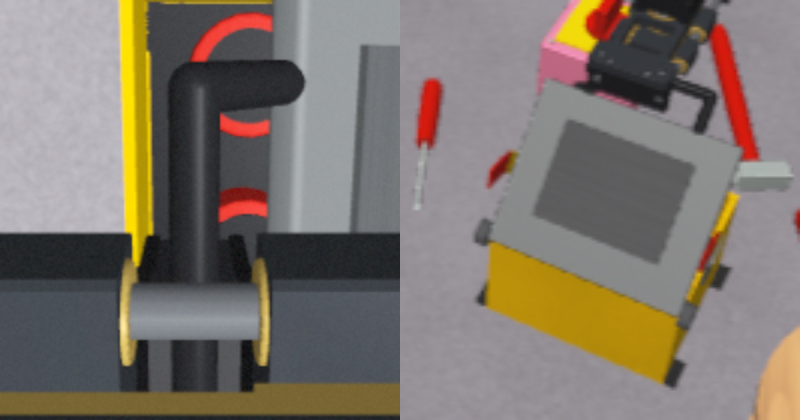

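The bar runs between both fingers (left half, column 195). I'll check how deep it sits in the pads, and whether it holds still.

```bash
python3 - <<'E'
from h import *
s=ctrl.snapshot("wrist"); P=pts(s); S=s["frame"].astype(int).sum(2); st=ctrl.read_state()
m=np.zeros(S.shape,bool); m[170:232,268:288]=1; m&=S<170
q=(P[m]-st["ee_pos"])@st["orientation"]; q=q[abs(q[:,2])<.08]
print(len(q),np.median(q,0)," top of bar in tool; axis z:",np.percentile(q[:,2],3)+.006)
E
python3 th.py
```

```text
773 [ 0.03828914 -0.00236841 -0.03075441]  top of bar in tool; axis z: -0.02630409031450634
t 10.55 p [0.5506 0.2546 0.263 ] theta 0.771 r 0.1993 F [ 3.6  0.3 -0.7] 0.01 v 0.001 [ 0.032  0.027 -0.999] q [-1.07  0.38  0.77  1.74 -0.31  1.1  -0.49]
```

Emit:
move_arm:
  rows:
    - {"hand": 0.5, "spin": 0, "dx": 0, "dy": 0, "dz": 0}
    - {"hand": 0.5, "spin": 0, "dx": 0, "dy": 0, "dz": 0}
    - {"hand": 0.5, "spin": 0, "dx": 0, "dy": 0, "dz": 0}
    - {"hand": 0.5, "spin": 0, "dx": 0, "dy": 0, "dz": 0}
    - {"hand": 0.5, "spin": 0, "dx": 0, "dy": 0, "dz": 0}

```text
time: 10.97
ee_pos: [0.5519, 0.255, 0.2447]
orientation: [[0.275, 0.961, 0.032], [0.961, -0.276, 0.028], [0.035, 0.023, -0.999]]
wrist_force: [2.0, 1.3, -1.2]
opening: 0.0097
```

```bash
python3 fit.py
```

```text
t 10.9667 p [0.5513 0.2545 0.2637] theta 0.776 r 0.1993 F [ 2.   1.3 -1.2] 0.0097 v 0.002 [ 0.032  0.028 -0.999] q [-1.07  0.39  0.77  1.74 -0.31  1.1  -0.49]
cover angle 0.79344845 3221 [0.7013915  0.71277624 0.05755789 0.08048043]
```

The bar sits 6 mm above the pads' centre and is secure. Zero rows creep up slightly, so I'll lower a touch for margin.

Emit:
move_arm:
  rows:
    - {"hand": 0.5, "spin": 0, "dx": 0, "dy": -0.5, "dz": 0.5}
    - {"hand": 0.5, "spin": 0, "dx": 0, "dy": 0, "dz": 0}
    - {"hand": 0.5, "spin": 0, "dx": 0, "dy": 0, "dz": 0}

```text
time: 11.27
ee_pos: [0.5465, 0.2565, 0.2392]
orientation: [[0.276, 0.961, 0.031], [0.961, -0.276, 0.028], [0.035, 0.022, -0.999]]
wrist_force: [2.9, 0.9, -1.1]
opening: 0.0099
```

```bash
python3 fit.py; python3 fit.py
```

```text
t 11.2667 p [0.5459 0.256  0.2581] theta 0.736 r 0.1993 F [ 2.9  0.9 -1.1] 0.0099 v 0.023 [ 0.031  0.028 -0.999] q [-1.08  0.38  0.77  1.75 -0.31  1.09 -0.49]
cover angle 0.76305264 3246 [0.7227296  0.6911309  0.06250155 0.08027521]
t 11.3167 p [0.5456 0.2561 0.2579] theta 0.735 r 0.1994 F [ 1.2  0.9 -1. ] 0.0096 v 0.005 [ 0.031  0.027 -0.999] q [-1.08  0.38  0.77  1.75 -0.31  1.09 -0.49]
cover angle 0.7557286 3254 [0.72777206 0.6858191  0.05983777 0.07717435]
```

The cover is at about 0.735–0.76 rad, inside the 0.675–0.85 window, and held still.

```bash
python3 -c "
from cell import ctrl
print(ctrl.finish_job())"
```

```text
the job is handed in; nothing more can be done
None
```

The job is handed in. The isolator is off, and the gripper is holding the cover still, just below its balance point.

- **Isolator:** I gripped the red handle on the grey box and turned it about 90° clockwise. After release, the top view showed the bar lying across its box.
- **Cover:** I then gripped the bar and lifted the cover to 1.083 rad, about 13° past balance and well short of the stop at 1.5. I brought it back down still gripped.
- **Final hold:** The arm pose gives 0.735 rad and the depth images give 0.756–0.763, both within ten degrees below the 0.85 balance point. Joint speeds were near zero and wrist force about 2 N. The highest wrist force I saw was about 21 N.
- **Checks that disagreed:**
  - The two angle estimates differ by 0.02–0.03 rad at the end; they matched near balance and at the peak.
  - The opening reads 9.6–10 mm on a 12 mm bar. The bar sits about 6 mm off the pads' centre, towards the palm, and the wrist image shows it between both fingers.
- **Not checked:** I did not measure the other tools again at the end. The arm gave no sign of touching any of them.

The robot's clock read about 11.3 s at hand-in, against the 61 s limit.

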